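Hang the pipette back in the charging carousel

TASK

Put the pipette from the single rest back on charge: hang it upright in the free place of the carousel, its finger hook pointing outward like the others, and press it down between the rubber cheeks until its shoulder is fully home on the seat and both charging pins are down. The seat's height is not known, so feel for it and do not force the pipette, and do not knock the pipettes that already hang there.

Things in the scene. Friction and masses are not known exactly. Their poses are not given: they have to be found in the camera images.
- pipette: micropipette standing in the rest, 215 mm long, 0.12 kg. Origin: middle of the underside of its round shoulder (36 dia). z up: shoulder 0 to 7, flat-sided grey handle 33 (x) by 28 (y) 7 to 88, plunger to 110. Below: collar 24 dia to -12, tapering to 17 dia at -24, neck 14 dia to -50, thin tip to -105. Finger hook at -x, 69 to 82 up, out to 39 from the axis
- finger_hook (a point): outer end of that pipette's finger hook: 38 mm from its axis along its own -x, 76 above its origin
- rest: single rest, fixed: round foot, and a 14 mm plate (top 130 above bench) with a notch; the pipette hangs loosely in it by its shoulder. Origin on the bench under the pipette's axis. The notch opens to -x: pocket 27 mm square, mouth 21 wide, so only neck or tip passes out sideways, the collar must be lifted clear. A post stands at x = +46, as high as the plate
- carousel: cream charging carousel, fixed: foot, post with black knob (192 mm high), 194 mm dia disc, 14 thick, top 130 above the bench, 7 equal places on a 150 mm circle, six taken. Origin on the bench, middle of the post; -x points through the free place. Each place: notch open to the rim (mouth 21 wide, flared; pocket 27 square, its back wall 13.5 inward of the place's middle) with a seat ring round it
- free_place (a point): middle of the free place, 75 mm from the carousel's axis, 3 above the disc: height of the seat face at its lowest; axes as the carousel's. A thumbscrew clamps the seat 0 to 9 mm higher, which is not measured: feel for it. Rubber cheeks left and right, 20 mm apart, 2 to 10 below the seat face, yield at about 1 N plus 1.2 N/mm each: the collar needs 3 to 7 N to be pressed in and is then held
- pin_l (a joint): sprung charging pin at the back of the free place's seat (weak, under 0.5 N): 0 m standing 4 mm proud of the seat face, 0.004 m pressed level with it, as it is when the shoulder is down on the seat
- pin_r (a joint): the second charging pin, 8 mm beside the first; the same values
- pipette_1: hung pipette, same kind and axes, next to the free place: seen from above, a seventh of a turn anticlockwise of it. Origin at its shoulder's underside, hook outward; its plunger's top is up to 114 mm above the lowest seat face, its handle 23 mm sideways clear of the handle of a pipette in the free place (and set 27 mm further in)
- pipette_2: hung pipette, same kind and axes, on the carousel, not next to the free place. Origin at its shoulder's underside, hook outward
- pipette_3: hung pipette, same kind and axes, on the carousel, not next to the free place. Origin at its shoulder's underside, hook outward
- pipette_4: hung pipette, same kind and axes, on the carousel, not next to the free place. Origin at its shoulder's underside, hook outward
- pipette_5: hung pipette, same kind and axes, on the carousel, not next to the free place. Origin at its shoulder's underside, hook outward
- pipette_6: hung pipette, same kind and axes, next to the free place: seen from above, a seventh of a turn clockwise of it. Origin at its shoulder's underside, hook outward; its plunger's top is up to 114 mm above the lowest seat face, its handle 23 mm sideways clear of the handle of a pipette in the free place (and set 27 mm further in)

How it is judged:
At the end, for the whole second after the job is handed in: the pipette hangs still and upright (within 0.06 rad) in the free place (axis within 3 mm of its middle), its shoulder home on the seat (both charging pins pressed more than 2.5 of their 4 mm, so the gap is under 1.5 mm), its finger hook outward (within about 40 degrees) (value of joint each of pin_l, pin_r above 0.0025 m and horizontal distance between pipette and free_place below 0.003 m and angle between pipette's own z axis and vertical below 0.06 rad and x of finger_hook in the frame of carousel below -0.104 m and linear speed of pipette below 0.02 m/s); the robot touches nothing.
It fails at once if the pipette is forced against the carousel (all contact forces between them, the squeeze of the cheeks included, over 55 N in sum: a press of about 20 N) (contact force between pipette and carousel above 55 N).
It fails at once if a hung pipette is knocked (it shifts over 4 mm or tips over 0.06 rad) (distance of any of pipette_1, pipette_2, pipette_3, pipette_4, pipette_5, pipette_6 from where it was at the start of the episode above 0.004 m or angle between any of pipette_1, pipette_2, pipette_3, pipette_4, pipette_5, pipette_6's own z axis and vertical above 0.06 rad).
It also fails if it takes over 72 s, if anything falls off the work surface, if the arm or the gripper's body presses on something with over 40 N, if the wrist force passes 120 N, or if a joint passes its speed limit or range.

ROBOT

A 6-joint arm with a two-finger parallel gripper is mounted at the origin on the work surface. World frame = base frame: x ahead of the robot, y to its left, z up, the work surface at z = 0. Lengths are in m, angles in rad, forces in N, time in s.
With the tool pointing down it reaches from about 0.35 to 0.775 m from the base axis. Payload 7.3 kg.
Tool frame: the origin (TCP) lies at the very end of the fingers, on their centre line; the grasp point (between the pads) lies 19 mm behind it; z points along the fingers, y is the line along which they close (so a half turn about z gives the same grasp; the last joint's range is limited). The gripper opens to 92 mm and grips with 3 to 60 N. Pads are 19 mm wide; open, the fingers measure 130 mm over their backs; the gripper's body (75 mm by 190 mm) begins 47 mm behind the grasp point.
Start: joints at [-1.332, 0.342, 1.524, -0, 1.275, -0.146], TCP at [0.197, -0.487, 0.227] pointing down, gripper open.
Joint ranges: [-2.53, 2.53], [-0.77, 2.02], [0.04, 2.7], [-1, 4.14], [0.28, 2.66], [-3.11, 3.11]. Speed limits (rad/s): [2.57, 2.57, 3.14, 3.14, 3.14, 3.14].

INTERFACE

Orientations are given as [roll, pitch, yaw] about the fixed x, y, z axes, in that order (R = Rz(yaw) Ry(pitch) Rx(roll)).
In Python, from cell import robot gives the robot as it stands.
- The arm moves only by the tool apply_moves, never from a script. Its argument "motion" is text: rows parted by semicolons, each of 7 numbers parted by spaces: the opening in per cent of the stroke, from 0 (shut) to 100 (fully open), then the shift along the tool's x, y, z in cm, then the turn, a rotation vector about the tool's x, y, z in rad. A call has 1 to 20 rows; each row shifts and turns the commanded pose from where the row before left it, along the tool's axes as they then stand; what a row does not reach is not made up. A row lasts 1/8 s, in which the tool goes at most 62.5 mm and 10.7 degrees, less where a joint would pass 70% of its speed; a pose out of reach is approached as far as the arm can. A call with a gripper value outside its range is refused whole. The fingers move at their own pace and stop on an object; "force" is the grip in N (left out, the last holds). Time passes only in rows, so rows that do not move let the fingers close. It gives the time, the measured TCP pose, the force, the opening and the grip force at its end, in the units of the state.
- robot.observe(): the state, without advancing time (a new reading comes with each control period).
- robot.read_camera(name): name is "scene" or "top"; returns a dict with "img" (400x640x3 uint8, red, green, blue), "fovy" (degrees; the focal length in pixels is half the picture's height over the tangent of half this angle, whatever the lens; pixels are square), "cx", "cy" (the principal point, pixels), "k1" (the pictures are not rectified: a ray, as slopes to the right and down, at radius r is drawn at 1 + k1 r^2 times it, then the intrinsics apply), "R" (3x3) and "t" (3): a world point X has camera coordinates R X + t. Camera axes: x right, y down, z forward; pixel columns grow to the right and rows downward; lengths in m; the calibration is good to about 2 mm. A picture is of the moment at which its call begins. There is no depth.
- robot.hand_in(): hands the job in; it is judged then, once.
Trained networks look in a picture, given as the dict that the camera call returned (one of the last four; its "shot" number tells which), for a name from the list of things; names that differ only in an ending like _2 or _b are one class to them, and where a whole thing is asked for, a point or a joint stands for the part that bears it (a point fixed in the world has none). Each returns a list of dicts, best first, with "score" (0 to 1); they miss things now and then, are a little off and sometimes report something else, mostly with a low value. They report only what shows in the picture. A call takes as long as a camera call.
- robot.search_frame(target, picture): "centre" ([x, y, z] in m, in world coordinates, good to about 4 mm: the middle of the surface that is visible of it).
- robot.trace(target, picture): "pixels" (400x640 bool, what is visible of it).
The state is a dict: "time": time; "qpos": joint angles; "qvel": joint speeds; "joint_efforts": joint torques, N m; "tool_pos": TCP position; "tool_rot": TCP orientation; "contact_force": force on the tool from outside, world axes, zero at the start; "torque": the same for the moment, N m; "opening": finger opening in m; "grip_force": force on a finger pad.
Only numpy, scipy, OpenCV 4.12 (cv2) and the standard library are available. Lean on these libraries where they do the work, as an engineer would, in place of code of your own. Each camera call takes 0.05 s, during which the arm holds its last target. There are 200 camera calls.

## Working session

There is one attempt and no reset: what is moved stays moved. The work goes in short steps, Python scripts to look and compute and a tool call to move; the robot and the scene stay as the last step left them, time stands still between calls to the robot, and variables do not carry over. Pictures are saved under pics/ and viewed, at most 10 in all, crops included, and the job is handed in when it is done.

Besides the shell and the picture viewer there is one more tool, called by a JSON object that holds its "method" and its "body". apply_moves: Moves the arm, as the interface text tells. Its arguments: {"type":"object","properties":{"motion":{"type":"string"},"force":{"type":"number"}},"required":["motion"]}

```bash
mkdir -p pics; cat > h.py <<'E'
import numpy as np, cv2
from cell import robot
def K(p):
    f=p["img"].shape[0]/2/np.tan(np.radians(p["fovy"])/2)
    return np.array([[f,0,p["cx"]],[0,f,p["cy"]],[0,0,1.]])
def proj(p,X):
    X=np.atleast_2d(X); return cv2.projectPoints(X.astype(float),cv2.Rodrigues(np.array(p["R"]))[0],np.array(p["t"],float),K(p),np.array([p["k1"],0,0,0.]))[0][:,0]
def ray(p,uv):
    uv=np.array(uv,float).reshape(-1,1,2)
    n=cv2.undistortPoints(uv,K(p),np.array([p["k1"],0,0,0.]))[:,0]
    R=np.array(p["R"]);t=np.array(p["t"])
    return -R.T@t,(np.c_[n,np.ones(len(n))])@R
def atz(p,uv,z):
    c,d=ray(p,uv); return c+d*((z-c[2])/d[:,2])[:,None]
def save(p,n): cv2.imwrite("pics/"+n,p["img"][:,:,::-1])
E
python3 - <<'E'
from h import *
np.set_printoptions(precision=4,suppress=True)
for c in("scene","top"):
    p=robot.read_camera(c); save(p,c+"0.png")
    print(c,p["fovy"],p["k1"],-np.array(p["R"]).T@p["t"])
    for n in("pipette","finger_hook","rest","carousel","pin_l"):
        print(n,[(np.round(d["centre"],4).tolist(),round(d["score"],2)) for d in robot.search_frame(n,p)])
print(robot.observe())
E
```

```text
scene 50.17631367031526 -0.08269801594604781 [1.1611 0.3009 0.6878]
pipette [([0.6234, -0.0073, 0.1972], 0.95), ([0.6173, -0.1574, 0.2225], 0.94), ([0.5629, 0.1997, 0.1874], 0.92), ([0.6719, -0.1172, 0.1943], 0.81), ([0.5596, -0.1355, 0.2028], 0.68), ([0.6779, -0.0476, 0.1909], 0.67), ([0.5549, -0.0179, 0.2113], 0.57)]
finger_hook [([0.5569, 0.2016, 0.1888], 0.71)]
rest [([0.572, 0.1946, 0.0119], 0.62)]
carousel [([0.6321, -0.0698, 0.1242], 0.9)]
pin_l []
top 54.518823133762496 0.019711466398610964 [0.4708 0.0022 1.0804]
pipette [([0.5421, -0.0284, 0.2208], 0.72), ([0.6104, -0.0134, 0.2273], 0.7), ([0.6582, -0.0554, 0.2246], 0.69), ([0.6073, -0.1604, 0.2278], 0.68), ([0.5397, 0.1947, 0.2182], 0.62), ([0.6547, -0.1227, 0.2183], 0.57), ([0.5409, -0.1442, 0.2203], 0.54)]
finger_hook [([0.5371, 0.1944, 0.2124], 0.74)]
rest [([0.5596, 0.1771, 0.0115], 0.95)]
carousel [([0.5879, -0.0903, 0.1314], 0.87), ([0.5398, -0.1436, 0.2191], 0.53)]
pin_l []
{'time': 0.6, 'qpos': array([-1.332 ,  0.342 ,  1.5241, -0.    ,  1.2754, -0.146 ]), 'qvel': array([ 0.0011,  0.0011,  0.0001,  0.0004, -0.0006, -0.0009]), 'joint_efforts': array([  0.0006, -43.0926, -24.4398,   0.0716,   0.0484,  -0.    ]), 'tool_pos': array([ 0.1971, -0.4866,  0.2268]), 'tool_rot': array([3.1414, 0.    , 0.3848]), 'contact_force': array([ 0.1668, -0.4656,  0.2917]), 'torque': array([-0.016 , -0.0084, -0.0387]), 'grip_force': 0.0, 'opening': 0.0918267714232377}
```

View pics/scene0.png

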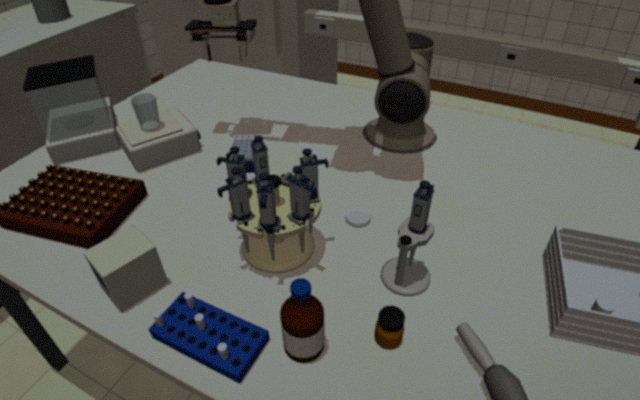

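View pics/top0.png

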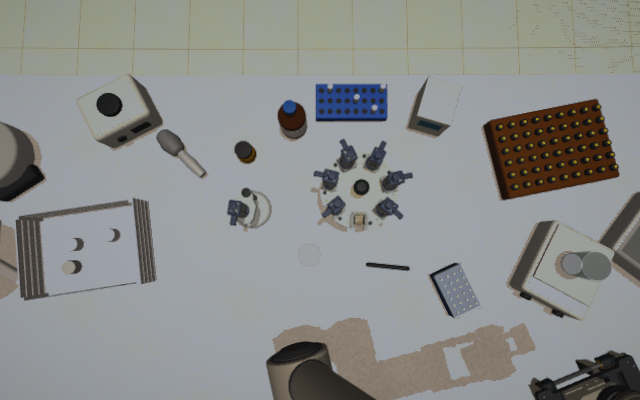

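The top view shows the free place at about (359,222), on the robot's side of the carousel, with the knob at (361,187). The single pipette stands at (238,208) and the rest's post is at (246,192). I'll enlarge both areas.

```bash
python3 - <<'E'
from h import *
np.set_printoptions(precision=4,suppress=True)
p=robot.read_camera("top")
i=p["img"][130:250,210:425,::-1]
i=cv2.convertScaleAbs(cv2.resize(i,None,fx=3.7,fy=3.7,interpolation=cv2.INTER_CUBIC),alpha=1.3)
cv2.imwrite("pics/top1.png",i)
s=robot.read_camera("scene")
i=s["img"][130:300,210:440,::-1]
cv2.imwrite("pics/sc1.png",cv2.convertScaleAbs(cv2.resize(i,None,fx=3.4,fy=3.4,interpolation=cv2.INTER_CUBIC),alpha=1.6))
E
```

```text
(no output)
```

View pics/top1.png

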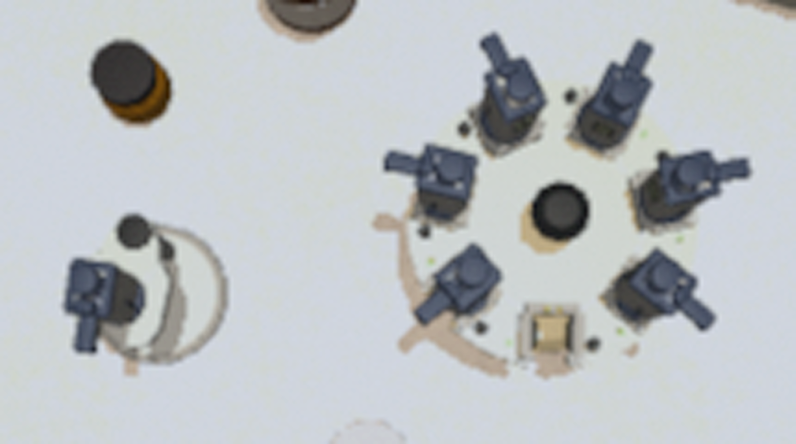

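View pics/sc1.png

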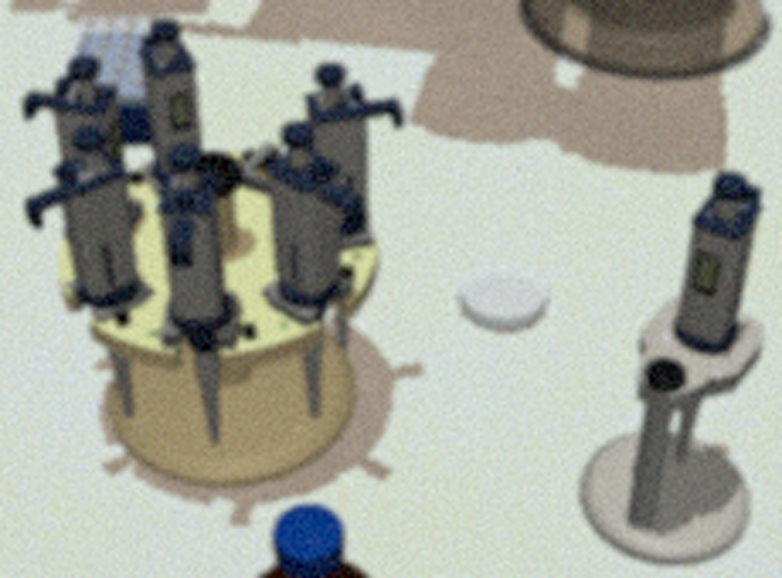

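```bash
python3 - <<'E'
from h import *
np.set_printoptions(precision=4,suppress=True)
p=robot.read_camera("top"); s=robot.read_camera("scene")
f=lambda q:np.array(q)/3.7+[210,130]-0.36
print("knob",atz(p,f([[560,211]]),.192))
P=atz(p,f([[520,90],[626,90],[697,172],[662,270],[474,266],[452,172]]),.247);print("plg",P)
from scipy.optimize import least_squares
# ring fit with 7-fold
def res(v):
    a=v[2]+np.pi+2*np.pi/7*np.arange(1,7)
    T=np.c_[v[0]+.075*np.cos(a),v[1]+.075*np.sin(a)]
    d=np.linalg.norm(P[:,None,:2]-T[None],axis=2); return d.min(1)
best=min((least_squares(res,[.6,-.082,y],diff_step=1e-4) for y in np.linspace(-.4,.4,9)),key=lambda r:r.cost)
print("carousel",best.x,best.fun)
print("place",atz(p,f([[551,335]]),.136))
print("place pocket",atz(p,f([[551,334]]),.130))
print("pip plunger",atz(p,f([[99,284]]),.240),"hook",atz(p,f([[87,348]]),.204))
g=lambda q:np.array(q)/3.4+[210,130]-.35
print("scene plunger",atz(s,g([[737,182]]),.240),"knob",atz(s,g([[221,172]]),.192))
for n,q in(("top",p),("scene",s)):
    for d in robot.trace("pipette",q):
        m=d["pixels"]; v,u=np.nonzero(m); print(n,round(d["score"],2),u.mean(),v.mean(),u.min(),u.max(),v.min(),v.max(),m.sum())
E
```

```text
knob [[ 0.5959 -0.089   0.192 ]]
plg [[ 0.6603 -0.0604  0.247 ]
 [ 0.6602 -0.1229  0.247 ]
 [ 0.6113 -0.1637  0.247 ]
 [ 0.5535 -0.1423  0.247 ]
 [ 0.5558 -0.0329  0.247 ]
 [ 0.6113 -0.0202  0.247 ]]
carousel [ 0.5962 -0.0901 -0.0201] [0.0044 0.0031 0.0002 0.0076 0.0056 0.0042]
place [[ 0.5216 -0.0879  0.136 ]]
place pocket [[ 0.5225 -0.0885  0.13  ]]
pip plunger [[0.5457 0.1872 0.24  ]] hook [[0.5097 0.2015 0.204 ]]
scene plunger [[0.5468 0.2013 0.24  ]] knob [[ 0.6008 -0.0785  0.192 ]]
top 0.87 235.9681697612732 210.59681697612731 226 248 200 225 377
top 0.85 334.78909090909093 207.32 322 345 197 217 275
top 0.7 376.43465045592706 157.28267477203647 366 386 141 170 329
top 0.68 347.45915492957744 155.8056338028169 340 357 140 169 355
top 0.66 388.33033033033036 208.36336336336336 377 402 198 218 333
top 0.55 395.3487738419619 179.88555858310627 383 412 171 190 367
top 0.55 328.3066666666667 178.04333333333332 314 338 170 188 300
scene 0.83 420.1024844720497 210.45962732919256 408 433 180 265 966
scene 0.75 267.63028169014086 209.04753521126761 257 278 172 260 1136
scene 0.72 259.875 156.82833333333335 251 269 135 182 600
scene 0.69 311.9173789173789 170.57977207977208 300 328 148 231 702
scene 0.56 237.959266802444 197.26272912423624 217 250 167 249 982
scene 0.56 300.3534057255676 196.42645607107602 289 315 166 249 1013
```

```bash
python3 - <<'E'
from h import *
np.set_printoptions(precision=4,suppress=True)
p=robot.read_camera("top"); s=robot.read_camera("scene")
for q in(p,s):
    print(q["cx"],q["cy"],q["R"],np.linalg.det(q["R"]))
    print(proj(q,[[.197,-.487,.227],[0,0,0],[.596,-.09,.192]]), proj(q,atz(q,[[300,200]],.1)))
def crop(q,x0,y0,w,h,f):
    return cv2.convertScaleAbs(cv2.resize(q["img"][y0:y0+h,x0:x0+w,::-1],None,fx=f,fy=f,interpolation=cv2.INTER_CUBIC),alpha=1.5)
a=crop(s,170,0,300,170,2.6); b=crop(p,480,310,160,90,2.6)
im=np.zeros((600,780,3),np.uint8); im[:a.shape[0],:780]=a[:, :780]; h=min(600-a.shape[0],b.shape[0]); im[a.shape[0]:a.shape[0]+h,:b.shape[1]]=b[:h]
cv2.imwrite("pics/g.png",im)
E
```

```text
319.04026455796026 199.0580812990112 [[ 0.0013 -1.     -0.0062]
 [-0.9942 -0.0006 -0.1077]
 [ 0.1077  0.0063 -0.9942]] 1.0000000000000004
[[556.7482 374.398 ]
 [322.1991 422.1659]
 [361.4461 186.6298]] [[300. 200.]]
317.08263333905126 203.63471507108957 [[-0.448   0.894  -0.0107]
 [ 0.5742  0.2786 -0.7699]
 [-0.6853 -0.3511 -0.6381]] 1.0
[[225.526   60.4568]
 [399.0566 133.5652]
 [270.9165 177.4175]] [[300. 200.]]
```

View pics/g.png

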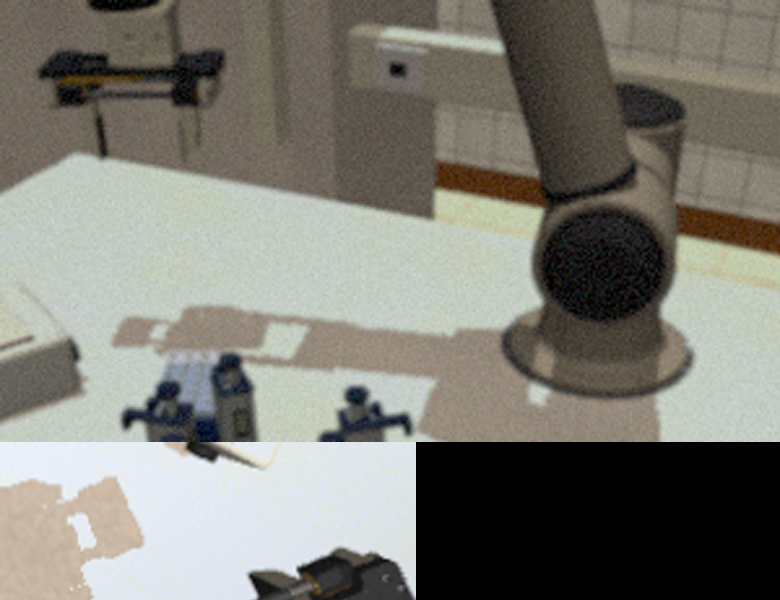

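Nothing touches yet. The two cameras disagree by about 1 cm, so I'll bring the fingers near the pipette and compare there. In the crop the fingertips are at about (101,155) and (197,145).

{"method": "apply_moves", "body": {"motion": "100 0 0 -5 0 0 0;100 0 0 -5 0 0 0;100 4.13 -3.57 0 0 0 0;100 4.13 -3.57 0 0 0 0;100 4.13 -3.57 0 0 0 0;100 4.13 -3.57 0 0 0 0;100 4.13 -3.57 0 0 0 0;100 4.13 -3.57 0 0 0 0;100 4.13 -3.57 0 0 0 0;100 4.13 -3.57 0 0 0 0;100 4.13 -3.57 0 0 0 0;100 4.13 -3.57 0 0 0 0;100 4.13 -3.57 0 0 0 0;100 4.13 -3.57 0 0 0 0;100 4.13 -3.57 0 0 0 0;100 4.13 -3.57 0 0 0 0"}}

```text
time: 3.0
tool_pos: [0.546, 0.1954, 0.3267]
tool_rot: [3.141, -0.0, 0.385]
contact_force: [1.6, 0.2, 0.4]
opening: 0.0921
grip_force: 0.0
```

{"method": "apply_moves", "body": {"motion": "100 0 0 0 0 0 0.153;100 0 0 0 0 0 0.153;100 0 0 0 0 0 0.153;100 0 0 0 0 0 0.153;100 0 0 0 0 0 0.153;100 0 0 -0 0 0 0;100 0 0 0 0 0 0"}}

```text
time: 3.88
tool_pos: [0.5454, 0.1937, 0.3267]
tool_rot: [3.141, -0.0, -0.377]
contact_force: [-0.6, -0.0, -0.2]
opening: 0.0915
grip_force: 0.0
```

```bash
python3 - <<'E'
from h import *
np.set_printoptions(precision=4,suppress=True)
p=robot.read_camera("top"); s=robot.read_camera("scene")
o=robot.observe(); print(o["tool_pos"],o["tool_rot"],o["qpos"])
from scipy.spatial.transform import Rotation as R
M=R.from_euler("xyz",o["tool_rot"]).as_matrix()
tips=np.array([o["tool_pos"]+M@[0,y,0] for y in(-.046,.046)])
print("scene pred",proj(s,tips),"top",proj(p,tips))
i=s["img"][90:290,350:500,::-1]
a=cv2.convertScaleAbs(cv2.resize(i,None,fx=3,fy=3,interpolation=cv2.INTER_CUBIC),alpha=1.5)
i=p["img"][150:270,180:290,::-1]
b=cv2.convertScaleAbs(cv2.resize(i,None,fx=3,fy=3,interpolation=cv2.INTER_CUBIC),alpha=1.3)
im=np.zeros((600,780,3),np.uint8); im[:,:450]=a; im[:360,450:780]=b
cv2.imwrite("pics/g2.png",im)
E
```

```text
[0.5454 0.1937 0.3267] [ 3.1415 -0.     -0.3784] [ 0.2089  0.3933  1.1753 -0.0001  1.573   2.158 ]
scene pred [[453.7997 150.2488]
 [407.8417 128.3722]] top [[201.7701 193.9626]
 [245.12   211.3169]]
```

View pics/g2.png

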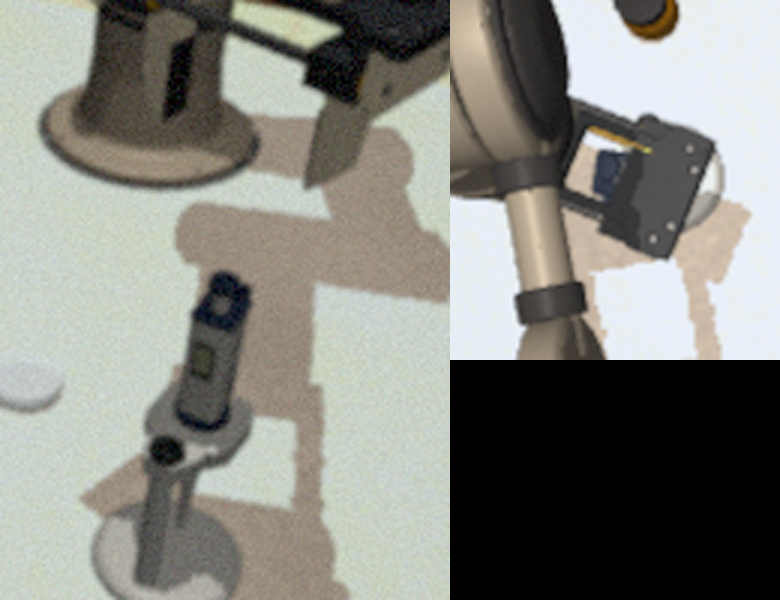

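```bash
python3 - <<'E'
from h import *
np.set_printoptions(precision=4,suppress=True)
p=robot.read_camera("top"); s=robot.read_camera("scene")
f=lambda q:np.array(q)/3.7+[210,130]-0.36
g=lambda q:np.array(q)/3.4+[210,130]-.35
def tri(a,b):
    c1,d1=ray(p,f([a]));c2,d2=ray(s,g([b]));d1=d1[0]/np.linalg.norm(d1);d2=d2[0]/np.linalg.norm(d2)
    A=np.c_[d1,-d2];l=np.linalg.lstsq(A,c2-c1,rcond=None)[0]
    return c1+l[0]*d1,c2+l[1]*d2
print("knob",tri([560,211],[221,172]));print("plunger",tri([99,284],[737,182]));print("post",tri([134,231],[665,375]))
for n,a,b in(("p1",[520,90],[184,155]),("p2",[452,172],[300,133]),("p3",[626,90],[88,137]),("p4",[474,266],[331,73]),("p5",[697,172],[84,66]),("p6",[662,270],[164,30])): print(n,tri(a,b))
from scipy.spatial.transform import Rotation as R
o=robot.observe();M=R.from_euler("xyz",o["tool_rot"]).as_matrix()
C=[o["tool_pos"]+M@[x,y,0] for y in(-.046,-.065) for x in(-.0095,.0095)]
print((proj(s,np.array(C))-[350,90])*3)
E
```

```text
knob (array([ 0.5967, -0.0895,  0.1866]), array([ 0.5935, -0.0835,  0.1855]))
plunger (array([0.5462, 0.1884, 0.2345]), array([0.5425, 0.2006, 0.2369]))
post (array([0.5905, 0.1881, 0.1344]), array([0.5899, 0.1896, 0.1347]))
p1 (array([ 0.66  , -0.0603,  0.2483]), array([ 0.66  , -0.0604,  0.2483]))
p2 (array([ 0.6118, -0.0203,  0.244 ]), array([ 0.6111, -0.0189,  0.2438]))
p3 (array([ 0.6614, -0.1237,  0.2417]), array([ 0.6603, -0.1218,  0.2412]))
p4 (array([ 0.5559, -0.0329,  0.246 ]), array([ 0.5544, -0.0299,  0.2458]))
p5 (array([ 0.6112, -0.1637,  0.2474]), array([ 0.609 , -0.1599,  0.2463]))
p6 (array([ 0.5538, -0.1427,  0.2444]), array([ 0.5534, -0.142 ,  0.2443]))
[[321.6733 174.2368]
 [300.9354 187.371 ]
 [352.5565 188.9057]
 [332.0077 202.4752]]
```

```bash
cat > fit.py <<'E'
from h import *
from scipy.optimize import minimize
def cyl(r,z0,z1,n=16):
    a=np.linspace(0,2*np.pi,n,False); c=np.c_[r*np.cos(a),r*np.sin(a)]
    return np.vstack([np.c_[c,np.full(n,z)] for z in(z0,z1)])
def box(x0,x1,y0,y1,z0,z1): return np.array([[x,y,z] for x in(x0,x1) for y in(y0,y1) for z in(z0,z1)])
PARTS=[cyl(.018,0,.007),box(-.0165,.0165,-.014,.014,.007,.088),cyl(.007,.088,.110),box(-.039,-.01,-.006,.006,.069,.082)]
def render(q,v,S=4,shape=(400,640)):
    c,s=np.cos(v[3]),np.sin(v[3]); m=np.zeros((shape[0]*S,shape[1]*S),np.uint8)
    for P in PARTS:
        W=np.c_[P[:,0]*c-P[:,1]*s+v[0],P[:,0]*s+P[:,1]*c+v[1],P[:,2]+v[2]]
        h=cv2.convexHull(((proj(q,W)+.5)*S).astype(np.float32)); cv2.fillConvexPoly(m,np.round(h).astype(int),255)
    return cv2.resize(m,None,fx=1/S,fy=1/S,interpolation=cv2.INTER_AREA)/255.
def cost(v,obs): return sum(np.abs(render(q,v)-m).sum() for q,m in obs)
E
python3 - <<'E'
from fit import *
np.set_printoptions(precision=4,suppress=True)
p=robot.read_camera("top"); s=robot.read_camera("scene")
T=cv2.GaussianBlur(cv2.imread("pics/top0.png"),(0,0),.7).max(2); m=np.zeros((400,640)); m[199:232,222:252]=T[199:232,222:252]<125
n,l,st,_=cv2.connectedComponentsWithStats(m.astype(np.uint8)); m=(l==1+st[1:,4].argmax()).astype(float); print("topmask",m.sum())
L=robot.trace("pipette",s); d=min(L,key=lambda d:abs(np.nonzero(d["pixels"])[1].mean()-420)); ms=d["pixels"].astype(float)
ms[237:]=0
z=.130
for obs,n in(([(p,m)],"top"),([(s,ms)],"scene"),([(p,m),(s,ms)],"both")):
    best=min((minimize(lambda w:cost([w[0]*.01,w[1]*.01,z,w[2]*.2],obs),[54.5,19.3,y],method="Nelder-Mead",options=dict(xatol=.01,fatol=.1,initial_simplex=np.array([54.5,19.3,y])+np.vstack([np.zeros(3),np.diag([.6,.6,.7])]))) for y in(-2,-.8,.5)),key=lambda r:r.fun)
    print(n,best.x*[.01,.01,.2],best.fun)
E
```

```text
topmask 439.0
top [ 0.5453  0.198  -0.1275] 76.45882352941176
scene [ 0.5423  0.1977 -0.007 ] 51.49803921568627
both [ 0.5436  0.1981 -0.0397] 156.74117647058824
```

{"method": "apply_moves", "body": {"motion": "100 0 0 0 0 0 -0.129;100 0 0 0 0 0 -0.129;100 -0.54 -0.32 3 0 0 0;100 0 0 3 0 0 0;100 0 0 3 0 0 0;100 0 0 2.6 0 0 0;100 0 0 2.6 0 0 0;100 0 0 0 0 0 0;100 0 0 0 0 0 0"}}

```text
time: 5.35
tool_pos: [0.541, 0.1977, 0.1858]
tool_rot: [-3.141, -0.002, -0.122]
contact_force: [-0.2, -0.5, 0.6]
opening: 0.0917
grip_force: 0.0
```

{"method": "apply_moves", "body": {"motion": "25 0 0 0 0 0 0;25 0 0 0 0 0 0;25 0 0 0 0 0 0;25 0 0 0 0 0 0;25 0 0 0 0 0 0;25 0 0 0 0 0 0;25 0 0 0 0 0 0;25 0 0 0 0 0 0", "force": 25}}

```text
time: 6.35
tool_pos: [0.5404, 0.1975, 0.1845]
tool_rot: [3.141, 0.0, -0.122]
contact_force: [-0.1, 0.1, -0.7]
opening: 0.028
grip_force: 25.0
```

```bash
python3 - <<'E'
from h import *
p=robot.read_camera("top"); s=robot.read_camera("scene")
print(robot.observe())
a=cv2.convertScaleAbs(cv2.resize(s["img"][90:290,350:500,::-1],None,fx=3,fy=3,interpolation=cv2.INTER_CUBIC),alpha=1.5)
b=cv2.convertScaleAbs(cv2.resize(p["img"][150:270,180:290,::-1],None,fx=3,fy=3,interpolation=cv2.INTER_CUBIC),alpha=1.3)
im=np.zeros((600,780,3),np.uint8); im[:,:450]=a; im[:360,450:780]=b
cv2.imwrite("pics/g3.png",im)
E
```

```text
{'time': 6.45, 'qpos': array([ 2.17301441e-01,  4.68677735e-01,  1.44621644e+00, -4.89108361e-05,
        1.22683348e+00,  1.91029314e+00]), 'qvel': array([-0.00193521,  0.00121626,  0.00056785,  0.00013009, -0.00158551,
        0.00231682]), 'joint_efforts': array([-1.64862494e-01, -4.95515585e+01, -2.41959000e+01, -8.48874450e-02,
       -4.16635140e-02,  2.64745555e-03]), 'tool_pos': array([0.54039286, 0.19753704, 0.1846023 ]), 'tool_rot': array([ 3.14150428e+00,  1.11965430e-04, -1.22178877e-01]), 'contact_force': array([-0.14889131,  0.19361868, -0.91950423]), 'torque': array([ 0.05064759,  0.04056492, -0.06359934]), 'grip_force': 24.99353438615799, 'opening': 0.027581921265014766}
```

View pics/g3.png

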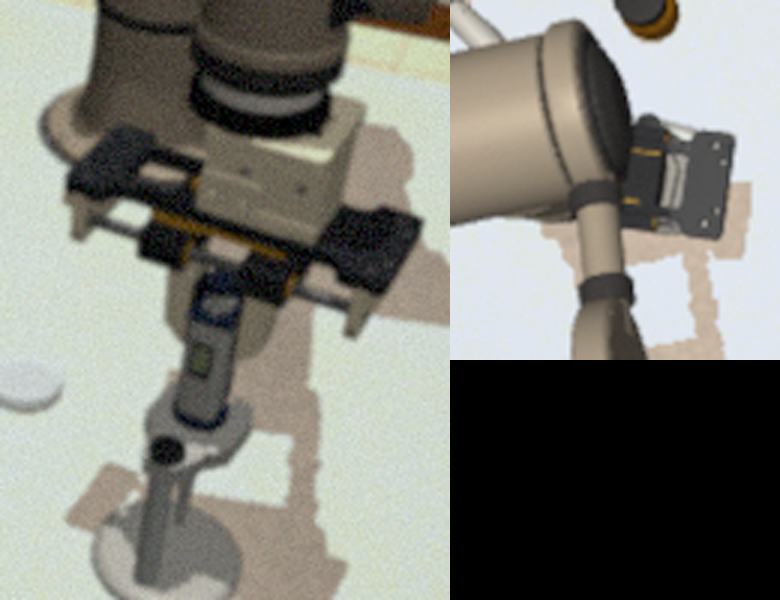

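The grip holds at 28 mm opening, so the pads are on the flat sides. I'll refine the carousel pose with the same silhouette model before moving on.

```bash
python3 - <<'E'
from fit import *
from scipy.optimize import least_squares
np.set_printoptions(precision=4,suppress=True)
p=robot.read_camera("top"); s=robot.read_camera("scene")
T=cv2.GaussianBlur(cv2.imread("pics/top0.png"),(0,0),.7).max(2)
C0=np.array([.596,-.0895])
out=[]
S=[(d["pixels"]) for d in robot.trace("pipette",s) if d["score"]>.4]
for k in range(1,7):
    a=np.pi+2*np.pi/7*k; z=.1375
    x0=np.r_[C0+.075*np.r_[np.cos(a),np.sin(a)],a-np.pi]; x0[2]=(x0[2]+np.pi)%(2*np.pi)-np.pi
    r=render(p,[x0[0],x0[1],z,x0[2]]); roi=cv2.dilate((r>0).astype(np.uint8),np.ones((7,7)))
    m=((T<125)&(roi>0)).astype(np.uint8); n,l,st,_=cv2.connectedComponentsWithStats(m); m=(l==1+st[1:,4].argmax()).astype(float)
    b=minimize(lambda w:cost([w[0]*.01,w[1]*.01,z,w[2]*.2],[(p,m)]),x0*[100,100,5],method="Nelder-Mead",options=dict(xatol=.01,fatol=.1,initial_simplex=x0*[100,100,5]+np.vstack([np.zeros(3),np.diag([.5,.5,.7])])))
    v=b.x*[.01,.01,.2]; out.append(np.r_[v,a]); print(k,v,v[2]-x0[2],b.fun,m.sum())
    rs=render(s,[x0[0],x0[1],z,x0[2]])>.5
    iou=[(rs&q).sum()/(rs|q).sum() for q in S]; j=int(np.argmax(iou))
    if iou[j]>.5:
        ms=S[j].copy(); bot=int(proj(s,[[v[0],v[1],z]])[0,1]); ms[bot+7:]=0; ms=ms.astype(float)
        b=minimize(lambda w:cost([w[0]*.01,w[1]*.01,z,w[2]*.2],[(s,ms)]),x0*[100,100,5],method="Nelder-Mead",options=dict(xatol=.01,fatol=.1,initial_simplex=x0*[100,100,5]+np.vstack([np.zeros(3),np.diag([.5,.5,.7])])))
        print("   scene",b.x*[.01,.01,.2],b.fun,iou[j])
O=np.array(out)
f=lambda v:(np.c_[v[0]+.075*np.cos(O[:,3]+v[2]),v[1]+.075*np.sin(O[:,3]+v[2])]-O[:,:2]).ravel()
r=least_squares(f,[.596,-.09,0],loss="soft_l1",f_scale=.002);print(r.x,f(r.x).reshape(-1,2)); v=r.x
print("free",v[0]-.075*np.cos(v[2]),v[1]-.075*np.sin(v[2]))
E
```

```text
1 [ 0.5497 -0.1448  0.8716] -0.025967453357725212 55.70980392156863 403.0
   scene [ 0.5419 -0.1503  0.7481] 169.27450980392155 0.6727941176470589
2 [ 0.6099 -0.1598  1.8277] 0.03249188000117975 75.75294117647059 445.0
3 [ 0.6609 -0.1219  2.7061] 0.013303773301312383 57.141176470588235 409.0
   scene [ 0.6642 -0.1209  2.3572] 140.72549019607843 0.8059574468085107
4 [ 0.6638 -0.0588 -2.7512] -0.058425457544230675 89.0078431372549 444.0
   scene [ 0.6617 -0.0589 -2.6056] 97.00392156862745 0.7425307557117751
5 [ 0.6153 -0.0178 -1.8104] -0.015179156298061658 65.28235294117647 385.0
   scene [ 0.6121 -0.017  -1.9869] 128.4823529411765 0.8006509357200976
6 [ 0.5513 -0.0296 -0.895 ] 0.0025942841718987752 46.87843137254902 341.0
[ 0.5959 -0.0884 -0.0309] [[-0.0023 -0.0008]
 [ 0.0004 -0.0023]
 [ 0.0016 -0.0011]
 [ 0.0007  0.0009]
 [-0.0004  0.0019]
 [-0.0004  0.0013]]
free 0.5209369517023311 -0.0860976130247534
```

{"method": "apply_moves", "body": {"motion": "25 0 0 -1 0 0 0;25 0 0 -1 0 0 0;25 0 0 -2 0 0 0;25 0 0 -3 0 0 0;25 0 0 -4 0 0 0;25 0 0 -3 0 0 0;25 0 0 0 0 0 0;25 0 0 0 0 0 0"}}

```text
time: 7.6
tool_pos: [0.5399, 0.1974, 0.3235]
tool_rot: [3.141, 0.002, -0.122]
contact_force: [-0.0, 0.5, -2.0]
opening: 0.0281
grip_force: 25.0
```

{"method": "apply_moves", "body": {"motion": "25 0 0 0 0 0 -0.094;25 -3.7 0.1 0 0 0 0;25 -3.7 0.1 0 0 0 0;25 -3.6 0.1 0 0 0 0;25 0.1 3.55 0 0 0 0;25 0.1 3.55 0 0 0 0;25 0.1 3.55 0 0 0 0;25 0.1 3.55 0 0 0 0;25 0.1 3.55 0 0 0 0;25 0.1 3.55 0 0 0 0;25 0.1 3.55 0 0 0 0;25 0.1 3.6 0 0 0 0;25 2.9 -0.08 0 0 0 0;25 2.9 -0.08 0 0 0 0;25 2.8 -0.08 0 0 0 0;25 0 0 0 0 0 0;25 0 0 0 0 0 0"}}

```text
time: 9.72
tool_pos: [0.5155, -0.0868, 0.3235]
tool_rot: [-3.141, 0.003, -0.028]
contact_force: [0.1, 0.4, -1.6]
opening: 0.0281
grip_force: 25.0
```

```bash
python3 - <<'E'
from fit import *
np.set_printoptions(precision=4,suppress=True)
p=robot.read_camera("top"); s=robot.read_camera("scene")
o=robot.observe(); t=o["tool_pos"]; print(t,o["tool_rot"],o["contact_force"])
ax=t+[.0049,.0005,0]; zo=t[2]-.0545
pts=[[ax[0],ax[1],zo-.105],[ax[0],ax[1],zo-.05],[ax[0],ax[1],zo],[.521,-.087,.13],[.521,-.087,.1375]]
i=lambda q,x0,y0,w,h,f:cv2.convertScaleAbs(cv2.resize(q["img"][y0:y0+h,x0:x0+w,::-1],None,fx=f,fy=f,interpolation=cv2.INTER_CUBIC),alpha=1.6)
print((proj(s,pts)-[210,90])*4,"top",(proj(p,pts)-[320,160])*4)
im=np.zeros((560,800,3),np.uint8); im[:,:440]=i(s,210,90,110,140,4); im[:320,440:800]=i(p,320,160,90,80,4)
cv2.imwrite("pics/g4.png",im)
E
```

```text
[ 0.5156 -0.0869  0.3244] [-3.1415  0.001  -0.0283] [-0.3512  0.9816 -0.9872]
[[327.5321 317.0352]
 [322.4342 228.9647]
 [317.4883 142.8232]
 [329.167  369.8229]
 [328.5128 358.7407]] top [[156.3211 239.9717]
 [165.8918 234.6017]
 [175.7135 229.0911]
 [151.7729 242.1721]
 [152.9284 241.5209]]
```

View pics/g4.png

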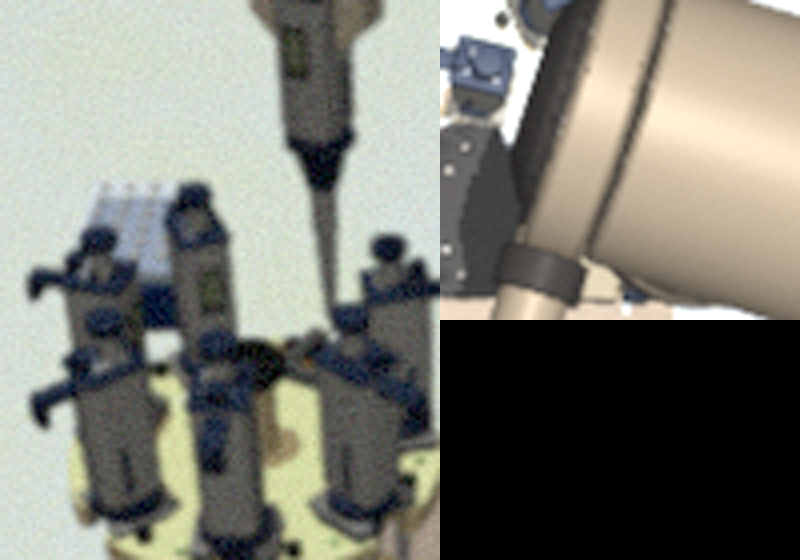

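The scene shows the tip at about (333,315) and the shoulder at (322,140), both within 1–1.5 px of my prediction. Next I lower the neck into the pocket and feel for the back wall.

{"method": "apply_moves", "body": {"motion": "25 0.13 0 2 0 0 0;25 0 0 2 0 0 0;25 0 0 2 0 0 0;25 0 0 2 0 0 0;25 0 0 1.8 0 0 0;25 0 0 0 0 0 0;25 0 0 0 0 0 0;25 0 0 0 0 0 0"}}

```text
time: 10.82
tool_pos: [0.518, -0.0872, 0.2277]
tool_rot: [3.141, -0.002, -0.028]
contact_force: [-0.1, -0.6, -1.6]
opening: 0.0276
grip_force: 25.0
```

{"method": "apply_moves", "body": {"motion": "25 0.2 0 0 0 0 0;25 0.2 0 0 0 0 0;25 0 0 0 0 0 0"}}

```text
time: 11.2
tool_pos: [0.5219, -0.0872, 0.2267]
tool_rot: [3.142, -0.0, -0.028]
contact_force: [0.5, 0.3, -1.4]
opening: 0.0275
grip_force: 25.0
```

{"method": "apply_moves", "body": {"motion": "25 0.1 0 0 0 0 0;25 0 0 0 0 0 0"}}

```text
time: 11.45
tool_pos: [0.5227, -0.0872, 0.2267]
tool_rot: [3.142, 0.0, -0.028]
contact_force: [-0.1, 0.4, -1.3]
opening: 0.0281
grip_force: 25.0
```

{"method": "apply_moves", "body": {"motion": "25 0.1 0 0 0 0 0;25 0 0 0 0 0 0"}}

```text
time: 11.7
tool_pos: [0.5237, -0.0872, 0.2267]
tool_rot: [3.141, 0.0, -0.028]
contact_force: [-0.1, -1.0, -2.2]
opening: 0.0277
grip_force: 25.0
```

{"method": "apply_moves", "body": {"motion": "25 0.1 0 0 0 0 0;25 0 0 0 0 0 0"}}

```text
time: 11.95
tool_pos: [0.5242, -0.0872, 0.2266]
tool_rot: [3.142, 0.001, -0.028]
contact_force: [-2.0, -0.2, 0.1]
opening: 0.0281
grip_force: 25.0
```

{"method": "apply_moves", "body": {"motion": "25 0.05 0 0 0 0 0;25 0 0 0 0 0 0"}}

```text
time: 12.2
tool_pos: [0.5249, -0.0872, 0.2266]
tool_rot: [-3.141, 0.001, -0.028]
contact_force: [-4.2, 0.9, 0.5]
opening: 0.0276
grip_force: 25.0
```

Back wall felt at TCP x of about 0.524, so the middle is at 0.5173. I'll back off to that and descend.

{"method": "apply_moves", "body": {"motion": "25 -0.38 0 0 0 0 0;25 -0.38 0 0 0 0 0;25 0 0 0.7 0 0 0;25 0 0 0.6 0 0 0;25 0 0 0 0 0 0;25 0 0 0 0 0 0"}}

```text
time: 12.95
tool_pos: [0.5177, -0.0871, 0.2137]
tool_rot: [3.142, -0.0, -0.028]
contact_force: [0.5, -0.7, -1.8]
opening: 0.0278
grip_force: 25.0
```

{"method": "apply_moves", "body": {"motion": "25 0 0 0.3 0 0 0;25 0 0 0 0 0 0"}}

```text
time: 13.2
tool_pos: [0.5176, -0.0871, 0.2105]
tool_rot: [3.141, 0.0, -0.028]
contact_force: [0.6, -0.4, -1.7]
opening: 0.0279
grip_force: 25.0
```

{"method": "apply_moves", "body": {"motion": "25 0 0 0.3 0 0 0;25 0 0 0 0 0 0"}}

```text
time: 13.45
tool_pos: [0.5177, -0.0871, 0.2076]
tool_rot: [3.141, -0.0, -0.028]
contact_force: [0.7, -0.7, -1.8]
opening: 0.0277
grip_force: 25.0
```

{"method": "apply_moves", "body": {"motion": "25 0 0 0.2 0 0 0;25 0 0 0 0 0 0"}}

```text
time: 13.7
tool_pos: [0.5177, -0.0871, 0.2057]
tool_rot: [3.141, -0.0, -0.028]
contact_force: [1.1, -0.4, -0.4]
opening: 0.028
grip_force: 25.0
```

{"method": "apply_moves", "body": {"motion": "25 0 0 0.15 0 0 0;25 0 0 0 0 0 0"}}

```text
time: 13.95
tool_pos: [0.5178, -0.0871, 0.2043]
tool_rot: [3.141, -0.001, -0.028]
contact_force: [1.5, -1.2, 0.0]
opening: 0.0277
grip_force: 25.0
```

{"method": "apply_moves", "body": {"motion": "25 0 0 0.15 0 0 0;25 0 0 0 0 0 0"}}

```text
time: 14.2
tool_pos: [0.5177, -0.0871, 0.2027]
tool_rot: [3.141, -0.0, -0.028]
contact_force: [0.5, -0.7, 0.8]
opening: 0.0276
grip_force: 25.0
```

{"method": "apply_moves", "body": {"motion": "25 0 0 0.15 0 0 0;25 0 0 0 0 0 0"}}

```text
time: 14.45
tool_pos: [0.5176, -0.0871, 0.2008]
tool_rot: [-3.142, 0.0, -0.028]
contact_force: [2.2, -0.6, -1.8]
opening: 0.0278
grip_force: 25.0
```

{"method": "apply_moves", "body": {"motion": "25 0 0 0.15 0 0 0;25 0 0 0 0 0 0"}}

```text
time: 14.7
tool_pos: [0.5175, -0.087, 0.1994]
tool_rot: [-3.142, 0.0, -0.028]
contact_force: [1.2, -0.7, -2.7]
opening: 0.0278
grip_force: 25.0
```

{"method": "apply_moves", "body": {"motion": "25 0 0 0.15 0 0 0;25 0 0 0 0 0 0"}}

```text
time: 14.95
tool_pos: [0.5175, -0.087, 0.198]
tool_rot: [3.142, 0.0, -0.028]
contact_force: [1.4, -1.1, -1.8]
opening: 0.0277
grip_force: 25.0
```

{"method": "apply_moves", "body": {"motion": "25 0 0 0.15 0 0 0;25 0 0 0 0 0 0"}}

```text
time: 15.2
tool_pos: [0.5175, -0.0871, 0.1965]
tool_rot: [3.142, 0.0, -0.028]
contact_force: [1.5, -0.9, -0.7]
opening: 0.0277
grip_force: 25.0
```

{"method": "apply_moves", "body": {"motion": "25 0 0 0.15 0 0 0;25 0 0 0 0 0 0"}}

```text
time: 15.45
tool_pos: [0.5175, -0.0871, 0.1958]
tool_rot: [3.141, -0.0, -0.028]
contact_force: [-1.6, -0.9, 6.4]
opening: 0.0281
grip_force: 25.0
```

{"method": "apply_moves", "body": {"motion": "25 0 0 0.15 0 0 0;25 0 0 0 0 0 0"}}

```text
time: 15.7
tool_pos: [0.5176, -0.0871, 0.1958]
tool_rot: [3.141, -0.002, -0.028]
contact_force: [-5.1, 0.8, 15.3]
opening: 0.0276
grip_force: 25.0
```

{"method": "apply_moves", "body": {"motion": "25 0 0 0.1 0 0 0;25 0 0 0 0 0 0"}}

```text
time: 15.95
tool_pos: [0.5177, -0.0871, 0.1957]
tool_rot: [3.141, -0.003, -0.028]
contact_force: [-7.4, 1.1, 20.6]
opening: 0.0278
grip_force: 25.0
```

Hard contact at TCP z of 0.1958, so I'll unload and look.

{"method": "apply_moves", "body": {"motion": "25 0 0 -0.25 0 0 0;25 0 0 0 0 0 0"}}

```text
time: 16.2
tool_pos: [0.5176, -0.0871, 0.1958]
tool_rot: [3.141, -0.001, -0.028]
contact_force: [-2.3, -0.8, 7.7]
opening: 0.028
grip_force: 25.0
```

```bash
python3 - <<'E'
from fit import *
np.set_printoptions(precision=4,suppress=True)
p=robot.read_camera("top"); s=robot.read_camera("scene")
o=robot.observe(); t=o["tool_pos"]; print(t,o["tool_rot"],o["contact_force"],o["torque"])
for d in robot.search_frame("pin_l",s)+robot.search_frame("pin_l",p): print("pin",d["centre"],d["score"])
ax=t+[.0035,0,0]; zo=t[2]-.0545
i=lambda q,x0,y0,w,h,f:cv2.convertScaleAbs(cv2.resize(q["img"][y0:y0+h,x0:x0+w,::-1],None,fx=f,fy=f,interpolation=cv2.INTER_CUBIC),alpha=1.6)
pts=[[ax[0],ax[1],zo-.105],[ax[0],ax[1],zo-.05],[ax[0],ax[1],zo],[ax[0],ax[1],zo+.088]]
print((proj(s,pts)-[220,90])*5,"top",(proj(p,pts)-[320,160])*4)
im=np.zeros((590,800,3),np.uint8); im[:,:500]=i(s,220,95,100,118,5); im[:280,500:800]=i(p,325,165,75,70,4)
cv2.imwrite("pics/g5.png",im)
E
```

```text
[ 0.5176 -0.0871  0.1958] [ 3.1414 -0.0005 -0.0282] [-2.5826 -0.6861  7.2304] [-0.0442  0.4041  0.0306]
[[370.838  624.2459]
 [365.3151 531.6656]
 [359.9676 441.4315]
 [349.7242 266.8996]] top [[138.813  249.3314]
 [146.1752 245.1742]
 [153.613  240.9746]
 [168.815  232.3916]]
```

View pics/g5.png

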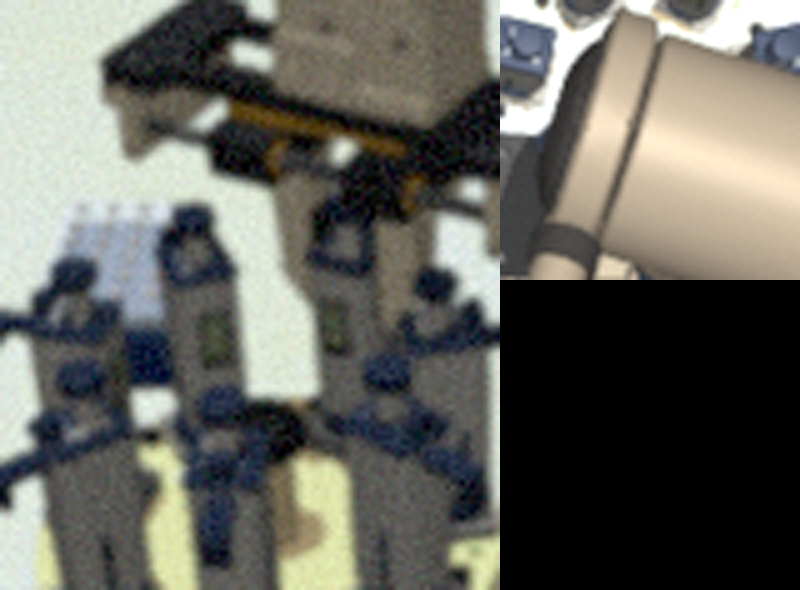

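{"method": "apply_moves", "body": {"motion": "25 0 0 -0.3 0 0 0;25 0 0 0 0 0 0"}}

```text
time: 16.65
tool_pos: [0.5174, -0.087, 0.198]
tool_rot: [-3.142, 0.001, -0.028]
contact_force: [-1.6, -0.7, 0.4]
opening: 0.0283
grip_force: 25.0
```

{"method": "apply_moves", "body": {"motion": "25 -0.1 0 0 0 0 0;25 0 0 0 0 0 0"}}

```text
time: 16.9
tool_pos: [0.517, -0.0871, 0.1981]
tool_rot: [3.142, -0.001, -0.028]
contact_force: [2.6, -1.2, -2.7]
opening: 0.0275
grip_force: 25.0
```

{"method": "apply_moves", "body": {"motion": "25 0 0 0.15 0 0 0;25 0 0 0 0 0 0"}}

```text
time: 17.15
tool_pos: [0.5168, -0.0871, 0.1968]
tool_rot: [3.141, -0.001, -0.028]
contact_force: [1.6, -0.8, -0.3]
opening: 0.0279
grip_force: 25.0
```

{"method": "apply_moves", "body": {"motion": "25 0 0 0.15 0 0 0;25 0 0 0 0 0 0"}}

```text
time: 17.4
tool_pos: [0.5167, -0.0871, 0.1958]
tool_rot: [3.141, -0.001, -0.028]
contact_force: [-0.4, -1.8, 5.1]
opening: 0.0278
grip_force: 25.0
```

Moving 1 mm sideways gave the same hard stop at 0.1958, so this is the seat. I'll press lightly, then release and retreat upward.

{"method": "apply_moves", "body": {"motion": "25 0 0 0.1 0 0 0;25 0 0 0 0 0 0"}}

```text
time: 17.65
tool_pos: [0.5168, -0.0871, 0.1958]
tool_rot: [3.141, -0.002, -0.028]
contact_force: [-2.8, 0.6, 12.0]
opening: 0.0278
grip_force: 25.0
```

{"method": "apply_moves", "body": {"motion": "45 0 0 0 0 0 0;45 0 0 0 0 0 0;45 0 0 0 0 0 0;45 0 0 0 0 0 0;45 0 0 0 0 0 0;45 0 0 0 0 0 0"}}

```text
time: 18.4
tool_pos: [0.5166, -0.087, 0.1942]
tool_rot: [3.142, 0.0, -0.028]
contact_force: [-0.0, 0.4, -0.0]
opening: 0.0413
grip_force: 0.0
```

```bash
python3 - <<'E'
from h import *
o=robot.observe(); print(o["tool_pos"],o["tool_rot"],o["contact_force"],o["opening"],o["torque"])
E
```

```text
[ 0.51659463 -0.08701523  0.19416709] [ 3.14153832e+00  6.70964906e-05 -2.81692716e-02] [-0.0312433   0.40216335 -0.02377393] 0.041294386699387425 [0.03378449 0.09597294 0.00276778]
```

{"method": "apply_moves", "body": {"motion": "45 0 0 -1 0 0 0;45 0 0 -2 0 0 0;45 0 0 -4 0 0 0;45 0 0 -5 0 0 0;45 -5 0 0 0 0 0;45 -5 0 0 0 0 0;45 0 -5 0 0 0 0;45 0 -5 0 0 0 0;45 0 -5 0 0 0 0;45 0 -5 0 0 0 0;45 0 -5 0 0 0 0;45 0 0 0 0 0 0"}}

```text
time: 19.9
tool_pos: [0.4233, 0.1685, 0.3148]
tool_rot: [-3.141, -0.001, -0.023]
contact_force: [0.1, -0.4, -0.4]
opening: 0.0414
grip_force: 0.0
```

```bash
python3 - <<'E'
from fit import *
np.set_printoptions(precision=4,suppress=True)
p=robot.read_camera("top"); s=robot.read_camera("scene")
i=lambda q,x0,y0,w,h,f:cv2.convertScaleAbs(cv2.resize(q["img"][y0:y0+h,x0:x0+w,::-1],None,fx=f,fy=f,interpolation=cv2.INTER_CUBIC),alpha=1.5)
im=np.zeros((590,800,3),np.uint8); im[:,:400]=i(s,220,125,80,118,5); im[:440,400:800]=i(p,310,135,100,110,4)
cv2.imwrite("pics/g6.png",im)
v0=np.array([.5203,-.087,-.028])
m=np.zeros((400,640)); T=cv2.GaussianBlur(p["img"],(0,0),.7).max(2)
for z in(.133,.137,.1413):
    roi=cv2.dilate((render(p,[v0[0],v0[1],z,v0[2]])>0).astype(np.uint8),np.ones((7,7)))
    m=((T<125)&(roi>0)).astype(float)
    b=minimize(lambda w:cost([w[0]*.01,w[1]*.01,z,w[2]*.2],[(p,m)]),v0*[100,100,5],method="Nelder-Mead",options=dict(xatol=.01,fatol=.1,initial_simplex=v0*[100,100,5]+np.vstack([np.zeros(3),np.diag([.5,.5,.7])])))
    print(z,b.x*[.01,.01,.2],b.fun, (proj(s,[[.5203,-.087,z+.11],[.5203,-.087,z+.088]])-[220,125])*5)
E
```

```text
0.133 [ 0.5218 -0.087  -0.0023] 55.93333333333333 [[349.1583  61.884 ]
 [351.8505 108.3924]]
0.137 [ 0.5212 -0.0866  0.0208] 55.266666666666666 [[348.6609  53.2726]
 [351.3665 100.0425]]
0.1413 [ 0.5212 -0.0864 -0.0003] 53.8156862745098 [[348.1234  43.9612]
 [350.8435  91.0141]]
```

View pics/g6.png

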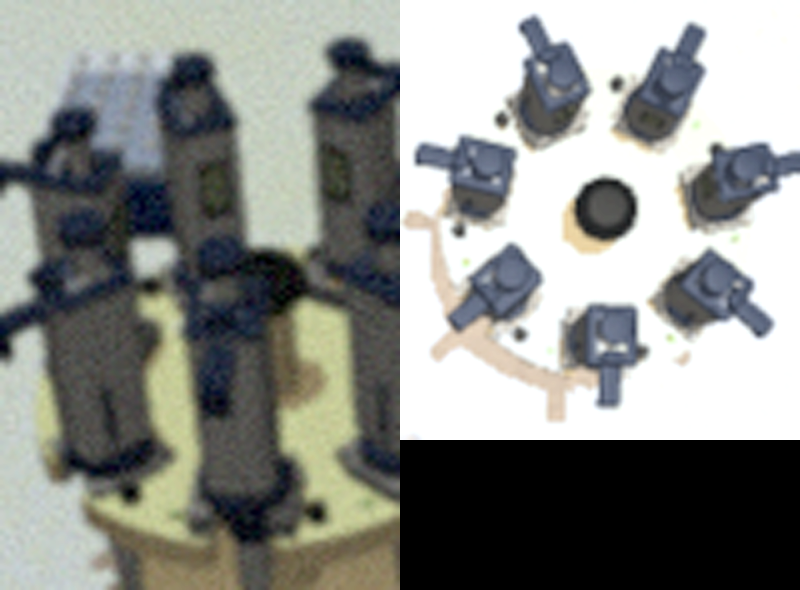

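The pictures show the pipette upright at (348,52) in the scene crop. In the top crop at (610,330) its hook points outward, and the neighbours are where they were. The same hard stop met twice also points to the seat, so I'm handing in.

```bash
python3 -c "
from cell import robot
print(robot.hand_in())"
```

```text
the job is handed in; nothing more can be done
None
```

I hung the pipette in the free place, upright with its hook outward, let go and handed the job in. It stopped twice on the same hard seat at up to about 20 N, but the charging pins could not be seen, so pins-down is inferred; the hand-in gave no verdict.

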